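# Fetch the cover from behind the relief valves

### The job

Close the open valve body with the blank cover that lies at the back of the parts tray: first move the three tall relief valves out of the way and stand them all upright on the rubber mat, then lay the cover flat and centred on the open top of the valve body, and only then stand every relief valve back on the middle of the very pad of the tray it came from. Tip nothing over and leave the metal blank and the oil can where they stand.

Things in the scene. Friction and masses are not known exactly. Their poses are not given: they have to be found in the camera images.
- tray: Flat aluminium tray, fixed, 180 (its x) x 250 mm (its y), slightly turned. Origin: centre of its underside, z up. Floor 10 mm, rim 15 mm above the bench. Four flush round black pads, 76 mm across, centred in its own x, y at (35, 78), (35, -78), (-45, 0) mm, with a tall relief valve in the middle of each at the start (which on which varies), and at (35, 0) mm with the cover, behind the valves.
- mat: Black rubber mat on the bench to the left or right of the tray (it varies), fixed, 270 mm along its x, 110 mm along its y, 4 mm thick; origin at the centre of its underside, z up. The three relief valves stand on it meanwhile; a row along its x at -85, 0 and 85 mm gives room for all.
- mouth (a point): Open top of the valve body, a fixed grey pipe fitting on the side of the tray away from the mat: the centre of its steel top flange, in the upper face, 112 mm above the bench; z up. Flange 88 mm across, bore 44 mm across (blind, 14 mm deep). A side port reaches 68 mm out along its x, 24 to 96 mm above the bench; foot plate 120 x 120 mm.
- plain_mid (a point): Plain relief valve: a relief valve 130 mm tall, standing, about 0.5 kg; grip it by the round neck on its axis, 24 mm across, 85 to 130 mm above its underside. The point is on its axis half-way up, 65 mm above its underside; z is up along the axis. It may stand at any yaw. Body a plain steel cylinder, 52 mm in diameter and about 80 mm high, below a dark steel neck.
- slim_mid (a point): Slim relief valve: a relief valve 130 mm tall, standing, about 0.5 kg; grip it by the round neck on its axis, 24 mm across, 85 to 130 mm above its underside. The point is on its axis half-way up, 65 mm above its underside; z is up along the axis. It may stand at any yaw. A slender steel barrel 30 mm in diameter on a foot disc 58 mm in diameter and 12 mm thick, with a steel neck.
- square_mid (a point): Square relief valve: a relief valve 130 mm tall, standing, about 0.5 kg; grip it by the round neck on its axis, 24 mm across, 85 to 130 mm above its underside. The point is on its axis half-way up, 65 mm above its underside; z is up along the axis. It may stand at any yaw. Body a grey-painted square block 46 x 46 mm and 78 mm high, below a round steel shoulder (36 mm in diameter, to 86 mm) and neck.
- cover_mid (a point): Blank cover: a low steel disc 80 mm in diameter and 10 mm thick with a round central boss, 28 mm in diameter, standing from 10 mm to 64 mm above its underside, by which to grip it (fingertips clear of the disc); about 0.5 kg. It lies boss up on the back pad of the tray. The point is on its axis half-way up, 32 mm above its underside; z is up.
- blank_mid (a point): Bystander: a plain aluminium round blank, 56 mm in diameter, 50 mm high, standing beyond the tray. The point is its centre. Leave it alone.
- oil_mid (a point): Bystander: a steel oil can, 52 mm in diameter, 110 mm high, standing beyond the tray. The point is its centre. Leave it alone.
There are look-alikes about, which are no part of the job. Leave any green look-alike of the part that bears slim_mid alone. What is shaped like the part that bears cover_mid but brown is not meant.

How it is judged:
By the outcome, as a careful person would: the job done as asked, in the order asked, and still so for the second after the job is handed in, with the robot touching nothing.
It also fails if it takes over 128 s, if anything falls off the work surface, if the arm or the gripper's body presses on something with over 40 N, if the wrist force passes 120 N, or if a joint passes its speed limit or range.

### The arm

A 6-joint arm with a two-finger parallel gripper is mounted at the origin on the work surface. World frame = base frame: x ahead of the robot, y to its left, z up, the work surface at z = 0. Lengths are in m, angles in rad, forces in N, time in s.
With the tool pointing down it reaches from about 0.375 to 0.975 m from the base axis. Payload 3.8 kg.
Tool frame: the origin (TCP) lies midway between the tips of the shut fingers; the grasp point (between the pads) lies 19 mm behind it; x points along the fingers, y is the direction in which the jaws open and shut, and the axes are right-handed (so a half turn about x gives the same grasp; the last joint's range is limited). The gripper opens to 88 mm and grips with 3 to 60 N. Pads are 18 mm wide; open, the fingers measure 123 mm over their backs; the gripper's body (75 mm by 187 mm) begins 45 mm behind the grasp point.
Start: joints at [-1.165, 0.264, 1.604, -0, 1.274, -0.037], TCP at [0.289, -0.61, 0.216] pointing down, gripper open.
Joint ranges: [-2.63, 2.63], [-0.94, 2.18], [0.31, 2.57], [-1.31, 4.45], [0, 2.66], [-2.55, 2.55]. Speed limits (rad/s): [2.57, 2.57, 3.14, 3.14, 3.14, 3.14].

### API

Orientations are given as a rotation vector (axis times angle).
In Python, from cell import manip, inverse_kinematics, cams, order gives the robot as it stands. Calls block until the motion is done:
- manip.move_pose(position, orientation): joint-space move of the TCP to a pose.
- manip.move_linear(position, rate=0.15, rot=None): straight line of the TCP; rot=None keeps the orientation; rate is the mean speed in m/s.
- manip.set_joints(angles): joint-space move.
- manip.set_gripper(opening, force=None): finger opening in m; force is the grip in N (None keeps the last); returns when the fingers have stopped.
- manip.dwell(seconds).
- inverse_kinematics(position, orientation): joint angles nearest the present ones, or None.
- manip.state(): the state.
- cams.capture(name): name is "scene" or "top"; returns a dict with "image" (480x640x3 uint8, blue, green, red), "z_map" (480x640 float32, m along the optical axis (not along the pixel's ray), 0 where there is no reading), "intrinsics" (3x3 intrinsics, pixels), "position" and "orientation" of the camera in the world. Camera axes: x right, y down, z forward; pixel columns grow to the right and rows downward; lengths in m; the calibration is good to about 2 mm. A picture is of the moment at which its call begins.
A pose or a line that the arm cannot do raises manip.IKError and nothing moves.
- order.close_job(): hands the job in, once; it reports no verdict.
The state is a dict: "clock": time; "joint_pos": joint angles; "joint_velocities": joint speeds; "tau": joint torques, N m; "tool_pos": TCP position; "tcp_rot": TCP orientation; "contact_force": force on the tool from outside, world axes, zero at the start; "moment": the same for the moment, N m; "gripper_width": finger opening in m.
Only numpy, scipy, OpenCV 4.12 (cv2) and the standard library are available. Lean on these libraries where they do the work, as an engineer would, in place of code of your own. Each camera call takes 0.05 s, during which the arm holds its last target.

## Working session

There is one attempt and no reset: what is moved stays moved. The work goes in short steps, each a Python script; the robot and the scene stay as the last script left them, time stands still between calls to the robot, and variables do not carry over. Pictures are saved under pics/ and viewed, and the job is handed in when it is done.

```bash
ls; mkdir -p pics
python3 - <<'E'
from cell import manip,cams
import cv2,numpy as np
for n in("scene","top"):
    c=cams.capture(n); cv2.imwrite(f"pics/{n}0.png",c["image"]); np.savez(f"{n}0.npz",**c); print(n,c["position"],c["orientation"],c["intrinsics"])
s=manip.state();print(s)
E
```

```text
pics
scene [ 0.91261445 -0.45227625  0.6963017 ] [-2.35610476 -0.69139389  0.25033015] [[453.68330462   0.         323.89934647]
 [  0.         453.68330462 237.55862382]
 [  0.           0.           1.        ]]
top [0.455787   0.01080727 1.06752454] [-2.10510747  2.15932012 -0.2237679 ] [[507.60820593   0.         317.10685119]
 [  0.         507.60820593 250.23967168]
 [  0.           0.           1.        ]]
{'clock': 0.1, 'joint_pos': array([-1.16488449e+00,  2.64686834e-01,  1.60521491e+00,  1.42893120e-07,
        1.27371297e+00, -3.69313075e-02]), 'joint_velocities': array([ 0.00091923, -0.00237325, -0.00356348, -0.00057272,  0.00145242,
        0.00015346]), 'tau': array([ 1.37513467e-05, -5.03620398e+01, -3.58070040e+01,  7.30891060e-02,
        2.33001594e-02, -5.24336099e-05]), 'tool_pos': array([ 0.28895347, -0.6092688 ,  0.21441865]), 'tcp_rot': array([ 1.97645086,  0.44702234, -1.97720222]), 'contact_force': array([ 0.19144297, -0.06813045,  0.40962565]), 'moment': array([0.00425165, 0.04201057, 0.01040024]), 'gripper_width': 0.08781537649195385}
```

View pics/scene0.png

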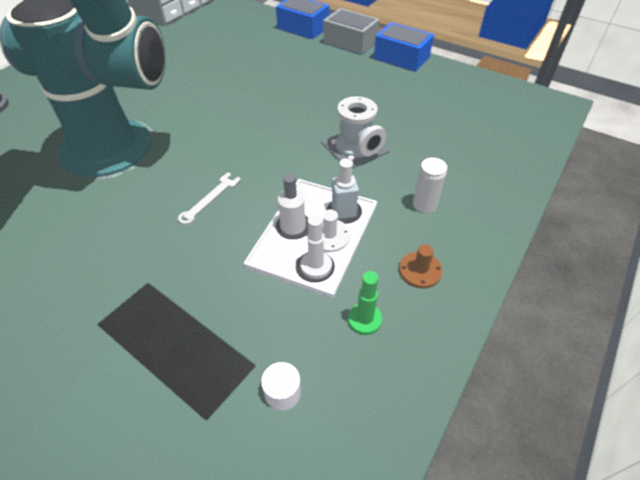

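View pics/top0.png

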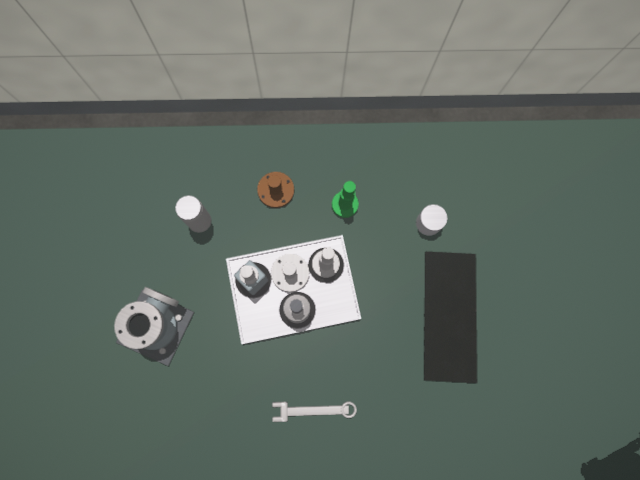

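The top view has world x up and y left. The tray's centre is near (293,290), with the mat at (450,317) and the body's flange at (138,324). The square valve's neck is at (248,270), slim at (327,254), plain at (296,306) and the cover's boss at (290,268). The look-alikes are green at (347,195) and brown at (275,188).

```bash
cat > h.py <<'E'
import numpy as np,cv2
from scipy.spatial.transform import Rotation as R
def cloud(c):
    K=np.asarray(c["intrinsics"]);z=np.asarray(c["z_map"]);v,u=np.mgrid[:480,:640]
    P=np.stack([(u-K[0,2])/K[0,0]*z,(v-K[1,2])/K[1,1]*z,z],-1)
    W=P@R.from_rotvec(c["orientation"]).as_matrix().T+c["position"]
    W[z<=0]=np.nan
    return W
def circ(p):
    from scipy.optimize import least_squares
    m=p.mean(0)
    r=least_squares(lambda q:np.hypot(p[:,0]-q[0],p[:,1]-q[1])-q[2],[*m,0.02],loss="soft_l1",f_scale=.001)
    return r.x
E
cat > see.py <<'E'
from h import *
import sys
T=np.load("top0.npz");S=np.load("scene0.npz");W=cloud(T);Ws=cloud(S)
def rep(n,W,px,r,z0,z1):
    u,v=px;A=W[max(0,v-r):v+r+1,u-r:u+r+1].reshape(-1,3);A=A[(A[:,2]>z0)&(A[:,2]<z1)]
    (cx,cy),rad=cv2.minEnclosingCircle((A[:,:2]*1000).astype(np.float32))
    print(n,len(A),"mean",A.mean(0).round(4),"mec",round(cx/1e3,4),round(cy/1e3,4),"r",round(rad,1), "zmed",np.median(A[:,2]).round(4))
print("bench z",np.nanmedian(W[350:380,230:400,2]),np.nanmedian(Ws[400:460,100:200,2]))
rep("square",W,(248,270),14,.125,.16)
rep("slim",W,(327,254),14,.125,.16)
rep("plain",W,(296,306),14,.125,.16)
rep("cover",W,(290,268),14,.06,.09)
rep("coverdisc",W,(290,272),22,.015,.03)
rep("flange",W,(138,324),28,.104,.12)
for n,W_,px in(("sq",Ws,(346,165)),("slim",Ws,(316,222)),("plain",Ws,(290,181)),("cover",Ws,(330,214))):
    rep("scene "+n,W_,px,9,.125 if n!="cover" else .06,.16 if n!="cover" else .085)
rep("sc flange",Ws,(357,107),24,.104,.12)
# tray and mat
I=T["image"]
for n,m in(("tray",(W[...,2]>.006)&(W[...,2]<.03)),):
    m=m.astype(np.uint8);m[:, :215]=0;m[:,370:]=0;m[:225]=0;m[355:]=0
    p=W[m>0][:,:2]; r=cv2.minAreaRect((p*1000).astype(np.float32));print(n,r)
g=I.max(2);m=(g<38).astype(np.uint8);m[:,:415]=0;m[:,490:]=0;m[:245]=0;m[390:]=0
p=W[m>0];print("mat",cv2.minAreaRect((p[:,:2]*1000).astype(np.float32)),np.nanmedian(p[:,2]))
E
python3 see.py
```

```text
bench z 0.0001946769784220148 0.0002762873651513953
square 143 mean [0.5946 0.1195 0.1394] mec 0.5954 0.12 r 11.8 zmed 0.1403
slim 141 mean [ 0.6251 -0.0313  0.139 ] mec 0.6259 -0.0315 r 11.9 zmed 0.1397
plain 138 mean [0.53   0.0295 0.1401] mec 0.5304 0.0296 r 11.9 zmed 0.1404
cover 163 mean [0.6084 0.0431 0.0735] mec 0.6093 0.0434 r 13.7 zmed 0.0741
coverdisc 965 mean [0.6082 0.0436 0.0202] mec 0.6164 0.0513 r 54.9 zmed 0.0201
flange 1407 mean [0.504  0.3223 0.1121] mec 0.5041 0.3231 r 44.4 zmed 0.1123
scene sq 157 mean [0.5967 0.1168 0.1367] mec 0.5945 0.1194 r 12.7 zmed 0.1393
scene slim 196 mean [ 0.6274 -0.0343  0.1373] mec 0.6251 -0.0311 r 12.9 zmed 0.1396
scene plain 168 mean [0.5318 0.0269 0.1372] mec 0.5292 0.0305 r 13.7 zmed 0.1396
scene cover 182 mean [0.6098 0.0411 0.0725] mec 0.6085 0.0437 r 14.1 zmed 0.074
sc flange 702 mean [0.506  0.3183 0.1116] mec 0.5035 0.3213 r 46.3 zmed 0.1123
tray ((574.5996704101562, 45.20940399169922), (267.70733642578125, 297.9459533691406), 3.5511085987091064)
mat ((0.0, 0.0), (0.0, 0.0), 0.0) nan
  return np.nanmean(a, axis, out=out, keepdims=keepdims)
```

```bash
cat > tray.py <<'E'
from h import *
T=np.load("top0.npz");W=cloud(T);I=T["image"]
h=W[...,2]
m=((h>.005)&(h<.03)).astype(np.uint8)
n,l,s,c=cv2.connectedComponentsWithStats(m)
for i in range(1,n):
    if s[i,4]>300: print(i,s[i],c[i])
# colour tray mask, plane z=.015 
g=I.min(2);m=(g>120).astype(np.uint8);m[:,:215]=0;m[:,370:]=0;m[:225]=0;m[355:]=0
ct=max(cv2.findContours(m,cv2.RETR_EXTERNAL,cv2.CHAIN_APPROX_NONE)[0],key=cv2.contourArea)
def onplane(uv,z):
    K=T["intrinsics"];d=np.c_[(uv[:,0]-K[0,2])/K[0,0],(uv[:,1]-K[1,2])/K[1,1],np.ones(len(uv))]@R.from_rotvec(T["orientation"]).as_matrix().T
    p=T["position"];return (p+d*((z-p[2])/d[:,2])[:,None])[:,:2]
print("tray img",cv2.minAreaRect((onplane(ct[:,0].astype(float),.015)*1000).astype(np.float32)))
g=I.max(2);print(I[317,450],I[317,400]);
m=(I[...,1]<45).astype(np.uint8);m[:,:415]=0;m[:,490:]=0;m[:245]=0;m[395:]=0
m=cv2.morphologyEx(m,cv2.MORPH_OPEN,np.ones((5,5)))
ct=max(cv2.findContours(m,cv2.RETR_EXTERNAL,cv2.CHAIN_APPROX_NONE)[0],key=cv2.contourArea)
print("mat",cv2.minAreaRect((onplane(ct[:,0].astype(float),.004)*1000).astype(np.float32)))
cv2.imwrite("pics/crop.png",cv2.resize(I[220:360,100:380],None,fx=2.8,fy=2.8,interpolation=cv2.INTER_CUBIC))
E
python3 tray.py
```

```text
286 [258 172  37  36 831] [276.03369434 190.73646209]
392 [332 192  27  26 341] [344.12609971 207.07038123]
619 [ 227  236  135  108 8639] [294.37793726 290.32272254]
1029 [ 131  305   63   61 1140] [168.90789474 335.58859649]
1605 [272 402  86  21 759] [311.45586298 410.68511199]
tray img ((577.2730102539062, 38.86286163330078), (182.92469787597656, 253.1510772705078), 10.363898277282715)
[48 51 50] [ 94 103  86]Traceback (most recent call last):
  File "tray.py", line 18, in <module>
    ct=max(cv2.findContours(m,cv2.RETR_EXTERNAL,cv2.CHAIN_APPROX_NONE)[0],key=cv2.contourArea)
ValueError: max() iterable argument is empty
```

```bash
python3 -c "
from h import *
c=np.load('top0.npz');W=cloud(c);import numpy as np
for v in range(240,400,10): print(v,(W[v,415:485:5,2]*1000).round(1))"
```

```text
240 [ 1.4  2.4 -1.5 -3.3 -2.1  1.4 -2.4  2.   0.1 -0.2  1.9 -1.1  2.7 -3.6]
250 [ 1.2 -0.4 -2.2  1.3  0.1 -0.4  1.8  0.1 -3.2  0.2 -2.2  1.  -0.6 -2.4]
260 [ 3.2 -0.   0.7  1.2  0.8  3.5  3.2  1.6  6.5  5.3  0.5  4.2  6.2 -0.1]
270 [ 0.8 -0.3  1.8  0.7  3.   3.1  6.3  4.   3.8  3.4  1.3  5.1  4.3 -0.4]
280 [-2.2  2.7  2.1  3.9  2.3 -1.1  3.7  5.   1.3  5.4  3.1  7.2  2.5  0.3]
290 [ 3.1  1.6 -0.3  6.9  6.3  2.1  3.9  2.1  2.4  4.9  5.8  4.3  0.8 -3. ]
300 [ 0.1 -1.9  2.3  2.5  4.4  4.4  4.7  6.   1.2  3.2  3.9  5.   2.6 -2.1]
310 [-0.3 -3.   4.8  4.9  5.5  6.7  8.   6.5  2.4  2.6  5.8  4.6  5.7  0.4]
320 [-0.1  3.8  5.5  nan  6.1  3.3  7.4  4.1  3.9  3.1  1.1  3.   2.7 -2.8]
330 [ 0.3 -2.4  7.2  nan  5.5  3.9  3.8  8.1 -0.1  4.9  5.2  3.1  2.3  1.4]
340 [-1.2 -3.3  3.8  4.5  2.4  1.5  5.3  6.  -0.9  3.3  1.8  0.4  3.6 -1.8]
350 [ 1.9  0.4  5.6  6.5  4.7  3.4  5.2  5.7 -0.3  6.1  2.2  5.8  7.  -0.2]
360 [-0.8  2.   2.2  1.9  7.5  6.6  3.7  3.9 -1.2  4.2  4.8  4.5  4.4  0.2]
370 [-0.4  2.2  3.8  5.8  5.1  4.9  3.8  6.2  4.1  2.5  4.5  0.8  4.2 -2.3]
380 [-3.2 -0.4  2.3  1.6  2.6  9.   3.3  3.3  2.5  7.7  3.2 -1.   3.6 -0.5]
390 [ 1.1  3.7 -3.2  2.6 -1.4 -2.1  2.3 -0.3  1.1  0.3  1.8  1.6  1.4  1.9]
```

```bash
sed -i 's/I\[...,1\]<45/I[...,1]<72/' tray.py; python3 tray.py | tail -3
```

```text
tray img ((577.2730102539062, 38.86286163330078), (182.92469787597656, 253.1510772705078), 10.363898277282715)
[48 51 50] [ 94 103  86]
mat ((511.8788757324219, -289.02313232421875), (108.72832489013672, 270.20599365234375), 85.58546447753906)
```

View pics/crop.png

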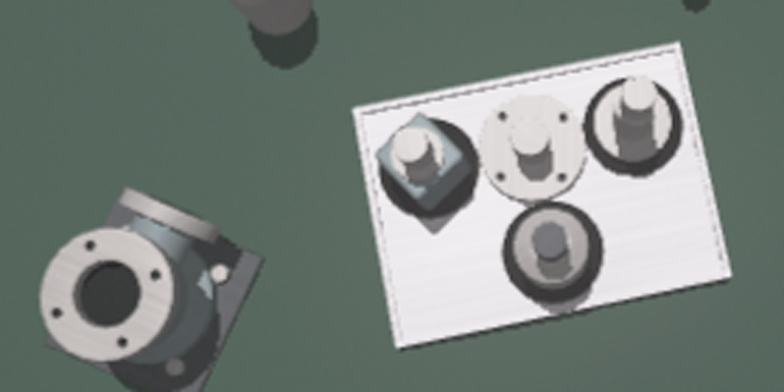

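```bash
cat >> h.py <<'E'
def ori(th):
    c,s=np.cos(th),np.sin(th)
    return R.from_matrix(np.array([[0,c,s],[0,s,-c],[-1,0,0.]])).as_rotvec()
Mc=np.array([.5119,-.2890]);my=np.radians(-4.4);mx=np.array([np.cos(my),np.sin(my)])
SLOT=dict(slim=Mc+.085*mx,square=Mc,plain=Mc-.085*mx)
PICK=dict(slim=np.array([.6256,-.0313]),square=np.array([.5951,.1198]),plain=np.array([.5300,.0300]),cover=np.array([.6089,.0435]))
MOUTH=np.array([.5041,.3228])
E
cat > fl.py <<'E'
from h import *
from cell import inverse_kinematics as ik,manip
print(R.from_rotvec(manip.state()["tcp_rot"]).as_matrix().round(2))
for n in("top","scene"):
    W=cloud(np.load(n+"0.npz"));
    A=W.reshape(-1,3);A=A[(abs(A[:,2]-.1123)<.006)&(np.hypot(A[:,0]-.504,A[:,1]-.3228)<.06)]
    h=cv2.convexHull((A[:,:2]*1000).astype(np.float32))[:,0];print(n,circ(h/1000.))
    r=np.hypot(*(A[:,:2]-[.504,.3228]).T);a=np.arctan2(A[:,1]-.3228,A[:,0]-.504);b=((a+np.pi)/(2*np.pi)*36).astype(int)
    inner=np.array([A[b==k][r[b==k].argmin(),:2] for k in range(36) if (b==k).any()]);print(" bore",circ(inner))
pts={**PICK,**{"S"+k:v for k,v in SLOT.items()},"mouth":MOUTH}
for th in(90,-90,0,180,60,-120):
    print(th,{k:(None if (q:=ik([*p,.25],ori(np.radians(th)))) is None else round(float(q[5]),2)) for k,p in pts.items()}, {k:ik([*p,.11],ori(np.radians(th))) is not None for k,p in pts.items()})
E
python3 fl.py
```

```text
[[-0.    0.43 -0.9 ]
 [ 0.   -0.9  -0.43]
 [-1.   -0.   -0.  ]]
top [0.50453757 0.32289839 0.04365024]
 bore [0.50438554 0.32253511 0.02211962]
scene [0.50388817 0.32237605 0.04372365]
 bore [0.50421789 0.32221099 0.02236767]
90 {'slim': -1.66, 'square': -1.41, 'plain': -1.56, 'cover': -1.54, 'Sslim': -2.07, 'Ssquare': -2.13, 'Splain': -2.2, 'mouth': -1.04} {'slim': True, 'square': True, 'plain': True, 'cover': True, 'Sslim': True, 'Ssquare': True, 'Splain': True, 'mouth': True}
-90 {'slim': 1.48, 'square': 1.73, 'plain': 1.58, 'cover': 1.6, 'Sslim': 1.07, 'Ssquare': 1.01, 'Splain': 0.94, 'mouth': 2.1} {'slim': True, 'square': True, 'plain': True, 'cover': True, 'Sslim': True, 'Ssquare': True, 'Splain': True, 'mouth': True}
0 {'slim': -0.09, 'square': 0.16, 'plain': 0.01, 'cover': 0.03, 'Sslim': -0.5, 'Ssquare': -0.56, 'Splain': -0.63, 'mouth': 0.53} {'slim': True, 'square': True, 'plain': True, 'cover': True, 'Sslim': True, 'Ssquare': True, 'Splain': True, 'mouth': True}
180 {'slim': None, 'square': None, 'plain': None, 'cover': None, 'Sslim': None, 'Ssquare': None, 'Splain': 2.51, 'mouth': None} {'slim': False, 'square': False, 'plain': False, 'cover': False, 'Sslim': False, 'Ssquare': False, 'Splain': True, 'mouth': False}
60 {'slim': -1.14, 'square': -0.89, 'plain': -1.04, 'cover': -1.02, 'Sslim': -1.54, 'Ssquare': -1.6, 'Splain': -1.68, 'mouth': -0.52} {'slim': True, 'square': True, 'plain': True, 'cover': True, 'Sslim': True, 'Ssquare': True, 'Splain': True, 'mouth': True}
-120 {'slim': 2.0, 'square': 2.25, 'plain': 2.1, 'cover': 2.12, 'Sslim': 1.6, 'Ssquare': 1.54, 'Splain': 1.46, 'mouth': None} {'slim': True, 'square': True, 'plain': True, 'cover': True, 'Sslim': True, 'Ssquare': True, 'Splain': True, 'mouth': False}
```

```bash
sed -i 's/^MOUTH.*/MOUTH=np.array([.5042,.3225])/' h.py
cat > act.py <<'E'
from h import *
from cell import manip,cams,inverse_kinematics
O=ori(-np.pi/2)
def st():
    s=manip.state();return s["clock"],np.array(s["tool_pos"]),np.array(s["contact_force"]),s["gripper_width"]
def show(t):
    c,p,f,w=st();print(t,"t%.1f"%c,p.round(4),"F",f.round(1),"w%.4f"%w,flush=True)
def pick(xy,under,tip,lift,open_=.05,force=40,hover=.03):
    z=under+tip
    manip.set_gripper(open_)
    manip.move_linear([*xy,z+hover+.005],rate=.25)
    manip.move_linear([*xy,z],rate=.1)
    show("at")
    manip.set_gripper(0.0,force); show("gripped")
    p=st()[1]
    manip.move_linear([*xy,z+.02],rate=.08)
    manip.move_linear([*xy,lift],rate=.25); show("lifted")
def place(xy,under,tip,lift,open_=.05,up=.06):
    z=under+tip
    manip.move_linear([*xy,lift],rate=.25)
    manip.move_linear([*xy,z+.012],rate=.2)
    manip.move_linear([*xy,z+.003],rate=.05)
    manip.dwell(.2)
    f0=st()[2][2]; d=.003
    while d>-.004:
        d-=.001
        manip.move_linear([*xy,z+d],rate=.03); manip.dwell(.05)
        if st()[2][2]-f0>2.5: break
    show("down d=%.3f f0=%.1f"%(d,f0))
    manip.set_gripper(open_); show("released")
    manip.move_linear([*xy,z+d+up],rate=.2)
E
python3 - <<'E'
from act import *
p=PICK["plain"]
manip.move_pose([*p,.26],O); show("above")
pick(p,.010,.093,.26)
E
```

```text
above t2.5 [0.5301 0.0294 0.2599] F [0.2 0.1 0. ] w0.0883
at t4.4 [0.5304 0.03   0.1035] F [-0.4  1.   0.9] w0.0506
gripped t4.9 [0.5304 0.03   0.1035] F [-0.1 -0.1  3.3] w0.0230
lifted t6.0 [0.5289 0.03   0.2583] F [-0.4 -0.7 -4.9] w0.0223
```

Run:
```python
from act import *
place(SLOT["plain"],.004,.093,.26,up=.06)
c=cams.capture("scene");cv2.imwrite("pics/s1.png",c["image"]);np.savez("s1.npz",**c)
```

```text
down d=0.000 f0=-3.5 t9.8 [ 0.4275 -0.2828  0.0976] F [-1.1  0.2  0.3] w0.0226
released t10.4 [ 0.4272 -0.2825  0.097 ] F [0.  0.3 0.2] w0.0498
```

View pics/s1.png

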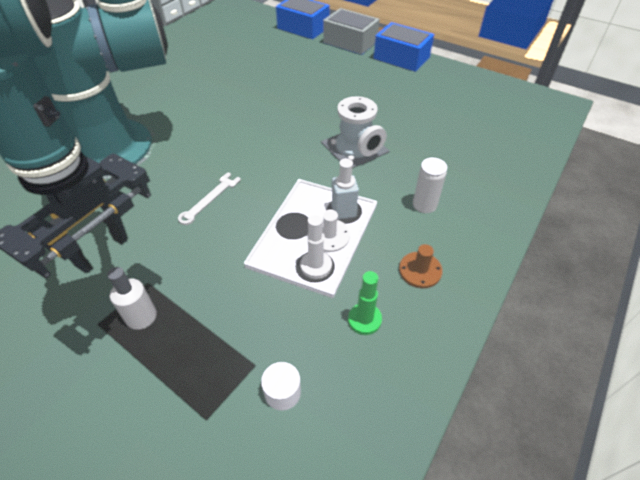

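The plain valve stands upright on the near end of the mat at (135,303), and its pad is now bare. Next are the slim and square valves.

```bash
python3 - <<'E'
s=open('act.py').read()
s=s.replace('    manip.set_gripper(open_)\n    manip.move_linear([*xy,z+hover','    manip.set_gripper(open_)\n    q=st()[1]\n    if q[2]<safe: manip.move_linear([q[0],q[1],safe],rate=.25)\n    manip.move_linear([*xy,safe],rate=.3)\n    manip.move_linear([*xy,z+hover')
s=s.replace('hover=.03)','hover=.03,safe=.19)')
open('act.py','w').write(s)
E
python3 - <<'E'
from act import *
for n in("slim","square"):
    print(n)
    pick(PICK[n],.010,.093,.26)
    place(SLOT[n],.004,.093,.26,up=.09)
# clear arm toward robot for the views
manip.move_linear([.43,-.10,.25],rate=.3)
for n in("scene","top"):
    c=cams.capture(n);cv2.imwrite(f"pics/{n}2.png",c["image"]);np.savez(f"{n}2.npz",**c)
show("end")
E
```

```text
slim
at t13.5 [ 0.6258 -0.0313  0.1033] F [-0.1  0.3 -0.1] w0.0501
gripped t14.0 [ 0.626  -0.0313  0.1036] F [ 0.2 -0.2  1.9] w0.0230
lifted t15.1 [ 0.6245 -0.0312  0.2582] F [-0.1 -0.6 -5.6] w0.0229
down d=0.000 f0=-5.4 t18.7 [ 0.597  -0.2957  0.0977] F [-0.9 -0.1 -1.6] w0.0227
released t19.2 [ 0.5967 -0.2956  0.0971] F [-1.   0.3 -0.3] w0.0503
square
at t22.7 [0.5953 0.1198 0.1033] F [0.6 0.7 0.4] w0.0502
gripped t23.2 [0.5955 0.1202 0.1036] F [0.2 2.1 1.5] w0.0226
lifted t24.3 [0.594  0.1196 0.2582] F [-0.8  1.2 -6.8] w0.0230
down d=0.000 f0=-6.6 t28.5 [ 0.5123 -0.2892  0.0976] F [-0.3  0.2 -1.8] w0.0226
released t29.1 [ 0.512  -0.2891  0.0971] F [-0.1  1.   0.2] w0.0498
end t30.6 [ 0.43   -0.1009  0.2488] F [-0.6 -0.5 -0.4] w0.0499
```

View pics/scene2.png

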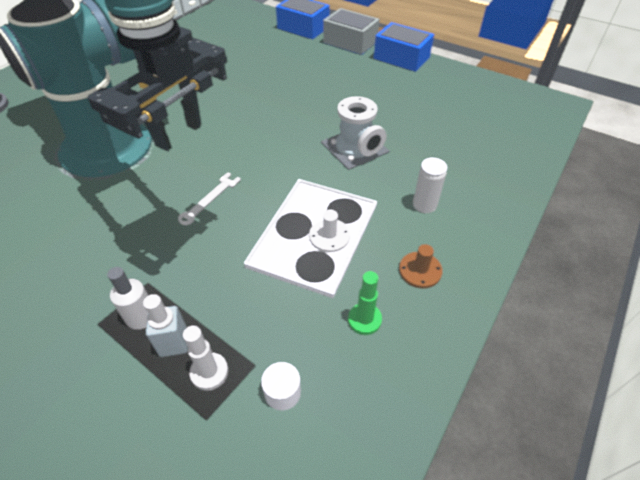

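View pics/top2.png

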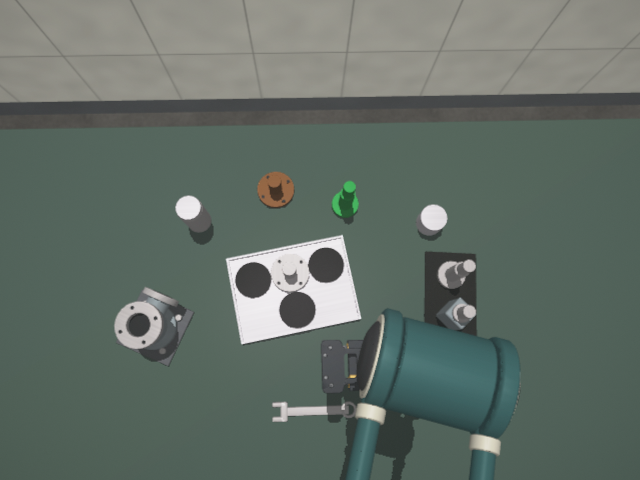

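All three valves stand on the mat: plain (128,300), square (166,330) and slim (208,362) in the scene view. The bare pads in the top view are at (253,280), (326,265) and (297,310), so I'll measure those and then move the cover.

```bash
cat > pads.py <<'E'
from h import *
def onplane(T,uv,z):
    K=T["intrinsics"];d=np.c_[(uv[:,0]-K[0,2])/K[0,0],(uv[:,1]-K[1,2])/K[1,1],np.ones(len(uv))]@R.from_rotvec(T["orientation"]).as_matrix().T
    p=T["position"];return (p+d*((z-p[2])/d[:,2])[:,None])[:,:2]
for n,px in(("top",dict(square=(253,280),slim=(326,265),plain=(297,310))),("scene",dict(square=(345,210),slim=(315,266),plain=(293,226)))):
    T=np.load(n+"2.npz");m=(T["image"].max(2)<90).astype(np.uint8);_,l=cv2.connectedComponents(m,connectivity=4)
    for k,(u,v) in px.items():
        b=(l==l[v,u]).astype(np.uint8);ct=max(cv2.findContours(b,cv2.RETR_EXTERNAL,cv2.CHAIN_APPROX_NONE)[0],key=cv2.contourArea)[:,0].astype(float)
        print(n,k,circ(onplane(T,ct,.010)).round(4),"start",PICK[k])
E
python3 pads.py
python3 - <<'E'
from act import *
pick(PICK["cover"],.010,.021,.26,open_=.055)
E
```

```text
top square [0.5973 0.1217 0.0355] start [0.5951 0.1198]
top slim [ 0.6255 -0.0317  0.0355] start [ 0.6256 -0.0313]
top plain [0.5329 0.0305 0.0356] start [0.53 0.03]
scene square [0.3568 0.3741 0.8645] start [0.5951 0.1198]
scene slim [0.3568 0.3741 0.8645] start [ 0.6256 -0.0313]
scene plain [0.3568 0.3741 0.8645] start [0.53 0.03]
at t33.0 [0.6091 0.0436 0.0312] F [ 0.  -0.6  0.1] w0.0550
gripped t33.5 [0.6093 0.0436 0.0315] F [-0.8  0.5  2.6] w0.0272
lifted t34.9 [0.6076 0.0435 0.2577] F [-0.1 -1.1 -4.6] w0.0267
```

```bash
sed -i 's/max(2)<90/max(2)<60/' pads.py; python3 pads.py | grep scene
python3 - <<'E'
from act import *
place(MOUTH,.112,.021,.26,open_=.055,up=.10)
manip.move_linear([.43,.10,.26],rate=.3)
for n in("scene","top"):
    c=cams.capture(n);cv2.imwrite(f"pics/{n}3.png",c["image"]);np.savez(f"{n}3.npz",**c)
    W=cloud(c);A=W.reshape(-1,3);D=np.hypot(A[:,0]-.504,A[:,1]-.3225)
    for z in(.122,.176):
        B=A[(abs(A[:,2]-z)<.005)&(D<.055)];h=cv2.convexHull((B[:,:2]*1000).astype(np.float32))[:,0];print(n,z,circ(h/1000.).round(4),cv2.minEnclosingCircle((B[:,:2]*1000).astype(np.float32)))
    B=A[(abs(A[:,2]-.122)<.006)&(D<.055)&(D>.02)];
    print("tilt plane",np.linalg.lstsq(np.c_[B[:,:2]-[.504,.3225],np.ones(len(B))],B[:,2],rcond=None)[0].round(4),len(B))
show("end")
E
```

```text
scene square [0.3531 0.3874 0.8774] start [0.5951 0.1198]
scene slim [0.3531 0.3874 0.8774] start [ 0.6256 -0.0313]
scene plain [0.3531 0.3874 0.8774] start [0.53 0.03]
down d=0.000 f0=-4.9 t38.4 [0.5044 0.3226 0.1335] F [-1.5 -0.2 -1.2] w0.0271
released t39.0 [0.5043 0.3225 0.1331] F [ 0.4 -0.7 -0.1] w0.0545
scene 0.122 [0.504  0.3212 0.0398] ((503.52703857421875, 322.2302551269531), 42.52423095703125)
scene 0.176 [0.503 0.321 0.014] ((502.8912048339844, 321.4520263671875), 15.263467788696289)
tilt plane [-0.0173  0.0304  0.1226] 461
top 0.122 [0.5044 0.3217 0.0398] ((504.0643310546875, 321.64105224609375), 40.67728805541992)
top 0.176 [0.5044 0.322  0.0135] ((504.4392395019531, 321.495361328125), 14.42965316772461)
tilt plane [0.0011 0.0043 0.1224] 929
end t40.7 [0.4301 0.1009 0.2593] F [ 0.6 -0.5  0.2] w0.0549
```

View pics/scene3.png

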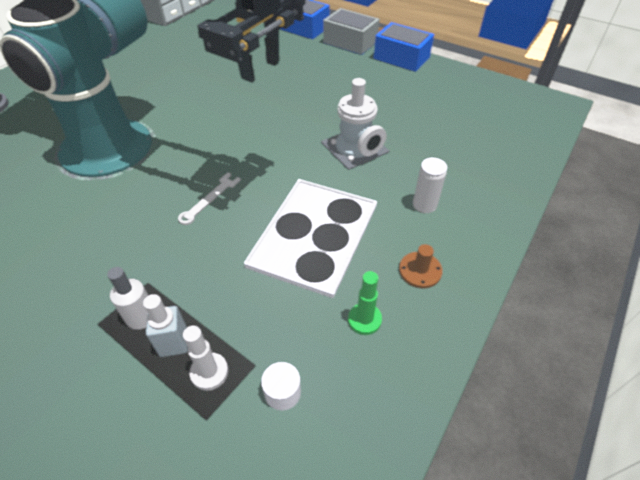

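View pics/top3.png

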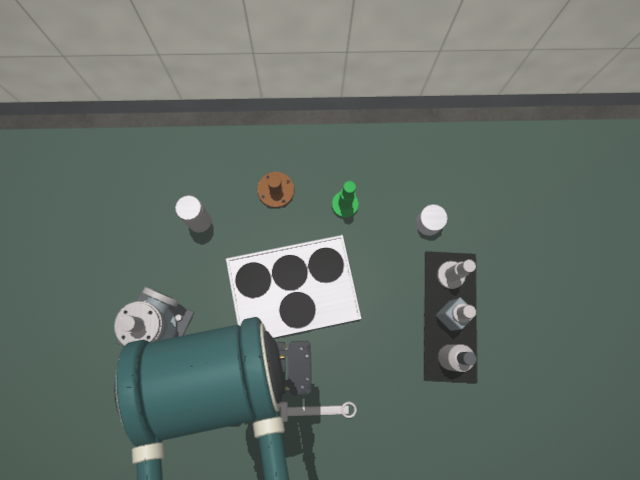

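The cover sits boss up on the flange, flange at (357,107) in the scene view. It is level and about 1 mm off centre. Next I'll cross-check the pad centres in the scene view, then return the valves.

Run:
```python
from pads import onplane
from h import *
for n,px in(("top",dict(square=(253,280),slim=(326,265),plain=(297,310))),("scene",dict(square=(345,210),slim=(315,266),plain=(293,226)))):
  T=np.load(n+"3.npz")
  I=cv2.resize(T["image"].max(2),None,fx=4,fy=4,interpolation=cv2.INTER_CUBIC)
  if n=="scene": print(I[210*4,345*4],I[204*4,270*4])
  b=(I<120).astype(np.uint8);b=cv2.morphologyEx(b,cv2.MORPH_OPEN,np.ones((15,15)))
  _,l=cv2.connectedComponents(b)
  for k,(u,v) in px.items():
    ct=max(cv2.findContours((l==l[v*4,u*4]).astype(np.uint8),cv2.RETR_EXTERNAL,cv2.CHAIN_APPROX_NONE)[0],key=cv2.contourArea)[:,0].astype(float)
    print(n,k,circ(onplane(T,(ct+.5)/4-.5,.010)).round(4))
```

```text
top square [ 0.8174 -0.0305  0.6975] start [0.5951 0.1198]
top slim [ 0.8174 -0.0305  0.6975] start [ 0.6256 -0.0313]
top plain [ 0.8174 -0.0305  0.6975] start [0.53 0.03]
scene square [0.3531 0.3874 0.8774] start [0.5951 0.1198]
scene slim [0.3531 0.3874 0.8774] start [ 0.6256 -0.0313]
scene plain [0.3531 0.3874 0.8774] start [0.53 0.03]
top square [0.5973 0.1217 0.0366]
top slim [ 0.6253 -0.0317  0.0367]
top plain [0.5326 0.0306 0.0366]
91 161
scene square [0.5955 0.1228 0.0344]
scene slim [ 0.6237 -0.0309  0.0349]
scene plain [0.5308 0.0314 0.0344]
```

Run:
```python
from act import *
PAD=dict(square=np.array([.5967,.1220]),slim=np.array([.6248,-.0314]),plain=np.array([.5321,.0308]))
for n in("slim","square","plain"):
    print(n)
    if n=="slim": manip.move_linear([.43,-.10,.26],rate=.3)
    pick(SLOT[n],.004,.093,.26)
    place(PAD[n],.010,.093,.26,up=.09)
manip.move_linear([.40,-.18,.30],rate=.3)
for n in("scene","top"):
    c=cams.capture(n);cv2.imwrite(f"pics/{n}4.png",c["image"]);np.savez(f"{n}4.npz",**c)
    W=cloud(c);A=W.reshape(-1,3)
    for k,p in PAD.items():
        B=A[(A[:,2]>.132)&(A[:,2]<.15)&(np.hypot(A[:,0]-p[0],A[:,1]-p[1])<.03)]
        print(n,k,cv2.minEnclosingCircle((B[:,:2]*1000).astype(np.float32)),np.median(B[:,2]).round(4),"pad",p)
show("end")
```

```text
slim
at t43.7 [ 0.5967 -0.2955  0.0971] F [-0.6 -0.4  0.3] w0.0501
gripped t44.3 [ 0.597  -0.2957  0.0976] F [-0.   0.2  1.9] w0.0227
lifted t45.4 [ 0.5957 -0.295   0.2581] F [-1.5  0.  -5.8] w0.0226
down d=0.000 f0=-6.1 t48.9 [ 0.6251 -0.0314  0.1036] F [-1.2 -0.1 -1.6] w0.0228
released t49.5 [ 0.6249 -0.0314  0.1031] F [-0.3 -0.1  0.5] w0.0501
square
at t52.3 [ 0.5121 -0.2891  0.0974] F [-0.8  0.7  0.7] w0.0498
gripped t52.8 [ 0.5122 -0.289   0.0975] F [-0.3  0.7  2.2] w0.0227
lifted t53.9 [ 0.5108 -0.2884  0.258 ] F [-1.1  0.  -6.8] w0.0224
down d=0.000 f0=-5.9 t58.1 [0.5971 0.1221 0.1036] F [ 0.4  0.8 -1.8] w0.0224
released t58.6 [0.5968 0.122  0.1031] F [-0.3  0.7 -0.5] w0.0500
plain
at t62.0 [ 0.4276 -0.2827  0.0977] F [ 0.4 -0.2  0.5] w0.0504
gripped t62.5 [ 0.4274 -0.2827  0.0975] F [-0.1 -0.5  2.6] w0.0226
lifted t63.6 [ 0.4263 -0.2819  0.2583] F [-1.2 -0.1 -5.4] w0.0229
down d=0.000 f0=-4.6 t67.4 [0.5325 0.0308 0.1036] F [-0.5 -0.3  0.6] w0.0230
released t68.0 [0.5321 0.0308 0.103 ] F [0.2 0.4 0.6] w0.0502
scene square ((594.7343139648438, 121.50399017333984), 12.967910766601562) 0.14 pad [0.5967 0.122 ]
scene slim ((624.7864379882812, -31.16794204711914), 12.363190650939941) 0.1401 pad [ 0.6248 -0.0314]
scene plain ((531.2900390625, 30.752065658569336), 12.688008308410645) 0.14 pad [0.5321 0.0308]
top square ((596.5816040039062, 121.84698486328125), 11.787013053894043) 0.1401 pad [0.5967 0.122 ]
top slim ((624.6076049804688, -31.945690155029297), 11.931174278259277) 0.1401 pad [ 0.6248 -0.0314]
top plain ((531.80859375, 30.39679718017578), 11.776202201843262) 0.14 pad [0.5321 0.0308]
end t69.7 [ 0.4    -0.1789  0.2987] F [ 0.3 -0.6 -0.2] w0.0499
```

View pics/scene4.png

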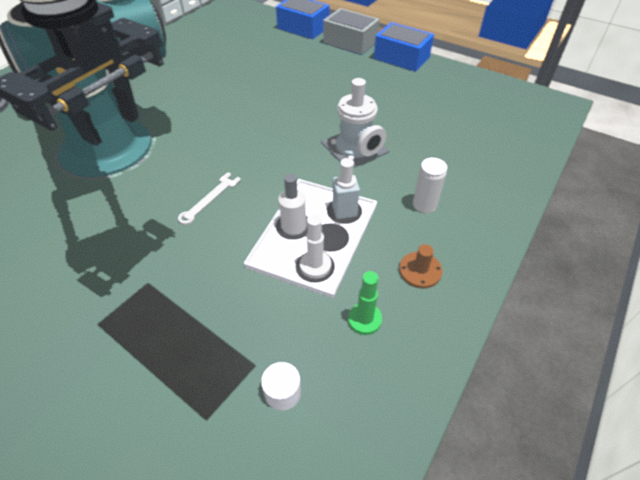

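View pics/top4.png

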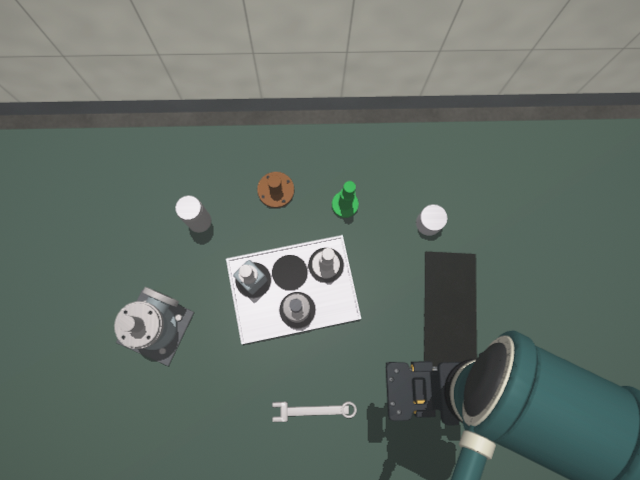

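Every valve is upright on its own pad: plain (292,210), slim (316,250) and square (346,190) in the scene view. The cover is on the body at (357,105), and the blank, oil can and look-alikes are unmoved.

```bash
python3 -c "
from cell import order
print(order.close_job())"
```

```text
the job is handed in; nothing more can be done
None
```

The job is done and handed in at about 70 s of the 128 s allowed. I stood the three relief valves on the mat, laid the cover boss up on the valve body, then put each valve back on the pad it came from.

- **Cover:** the last measurement was just after placing it. The top camera puts it within about 1 mm of the flange centre and level. The scene camera puts the disc 1–1.5 mm off centre and showed a slope of about 2° over a partial, noisy view. The final pictures still show it seated.
- **Valves:** all three stand upright with their tops at 140 mm, as they should. They are within about 1 mm of their target pad centres, except the square valve, which reads 2 mm off in the scene camera. Those targets average the two cameras' readings, which disagreed by up to about 2 mm.
- **Forces:** the readings printed at each grip and release stayed below about 7 N.
- **Other things:** in the final pictures the blank, the oil can and both look-alikes are where they started.

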